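# Free the keyed tamping rod from its holder and stand it in the beaker

### The arm

A 6-joint arm with a two-finger parallel gripper is mounted at the origin on a cart in front of the work surface, level with it; the furniture and walls round the work are solid. World frame = base frame: x ahead of the robot, y to its left, z up, the work surface at z = 0. Lengths are in m, angles in rad, forces in N, time in s.
With the tool pointing down it reaches from about 0.35 to 0.975 m from the base axis. Payload 7.1 kg.
Tool frame: the origin (TCP) lies on the centre line of the jaws, within the pads' length; the fingertips stand 25 mm ahead of it and the grasp point (between the pads) lies 6 mm ahead of it; z points along the fingers, y is the direction in which the jaws open and shut (so a half turn about z gives the same grasp; the last joint's range is limited). The gripper opens to 88 mm and grips with 3 to 60 N. Pads are 20 mm wide; open, the fingers measure 115 mm over their backs; the gripper's body (75 mm by 178 mm) begins 61 mm behind the grasp point.
Start: joints at [1.293, 0.423, 1.63, -0, 1.089, -0.019], TCP at [0.16, 0.604, 0.248] pointing down, gripper open.
Joint ranges: [-3, 3], [-0.9, 2.11], [0.09, 2.58], [-1.31, 4.45], [0.11, 2.69], [-2.54, 2.54]. Speed limits (rad/s): [2.39, 2.39, 3.01, 3.14, 3.14, 3.14].

### API

Orientations are given as a unit quaternion [x, y, z, w].
In Python, from bench import * gives the robot as it stands.
- The arm moves only by the tool send_rows, never from a script. Its argument "moves" is a list of rows, each a list of 5 numbers: the shift along the world's x, y, z in units of 25 mm (1.0 is 25 mm), then the turn about the world's z in units of 10 degrees (1.0 is 10 degrees), then the closure in counts, from 0 (fully open) to 255 (shut). In form: [[tx, ty, tz, roll, gripper], ...]. A call has 1 to 5 rows; each row is the pose to reach, as a shift and turn from the pose commanded when the call began; what a row does not reach only later rows make up. A row lasts 1/8 s, in which the tool goes at most 62.5 mm and 10.7 degrees, less where a joint would pass 70% of its speed; a pose out of reach is approached as far as the arm can. A call with a gripper value outside its range is refused whole. The fingers move at their own pace and stop on an object; "newtons" is the grip in N (left out, the last holds). Time passes only in rows, so rows that repeat a pose let the fingers close. It gives the time, the measured TCP pose, the force and the opening at its end, in the units of the state.
- sense(): the state, without advancing time (a new reading comes with each control period).
- grab_frame(name): name is "side" or "top" or "wrist"; returns the picture (420x560x3 uint8, blue, green, red); there is no depth.
- calibration(name): a dict with "intrinsics" (3x3 intrinsics, pixels), "D" ([k1, k2, p1, p2, k3] as OpenCV has them; the pictures are not rectified), "camera_from_world" (4x4, takes a point from world to camera coordinates); the wrist camera has in their place "mount" (4x4, takes a point from camera to tool coordinates, whose origin is the TCP and whose axes are the flange's). Camera axes: x right, y down, z forward; pixel columns grow to the right and rows downward; lengths in m; the calibration is good to about 2 mm. A picture is of the moment at which its call begins: read the wrist's pose just before it. calibration takes no time and is no camera call.
- hand_in(): hands the job in, once; it reports no verdict.
The state is a dict: "time_s": time; "joint_pos": joint angles; "qd": joint speeds; "tau": joint torques, N m; "tool_pos": TCP position; "eef_rot": TCP orientation; "ft_force": force on the tool from outside, world axes, zero at the start; "moment": the same for the moment, N m; "opening": opening from 0.0 (shut) to 1.0 (fully open).
Only numpy, scipy, OpenCV 4.12 (cv2) and the standard library are available. Lean on these libraries where they do the work, as an engineer would, in place of code of your own. Each camera call takes 0.05 s, during which the arm holds its last target. There are 200 camera calls.

### The job

The tamping rod with the plain round handle is locked in its upright holder by a cross pin under a keyed insert whose angle nobody knows. Feel for the angle at which it comes free - turn it, try it with a gentle pull, never wrench it - then draw it straight up out of the holder and lower it, tip first and without dropping it, into the glass beaker, where it is left leaning. Leave the bar-handled rod and everything else on the bench as they are, and keep the beaker standing.

Things in the scene. Friction and masses are not known exactly. Their poses are not given: they have to be found in the camera images.
- key_stand: holder of the keyed rod: upright aluminium tube, 62 mm across (67 mm at its bands), bolted to the bench on a dark 96 x 96 x 10 mm base plate. Origin on the bench on the tube's axis, z up. Looks the same as the other holder; only the rod in it tells which it is. A guide bush inside (bore 15 mm, from 12 to 38 mm above the bench) keeps the rod's tip centred
- key_mouth (a point): centre of the holder's open mouth, 52 mm wide, at its top rim 106 mm above the bench
- key_insert (a point): middle of the keyed steel insert that is fixed inside the holder, 72 to 80 mm above the bench: an 18 mm square centre hole with a cross slot 13 mm wide through it. The slot's direction is random, does not follow the holder's yaw and is not measured (this point's axes do not show it); the insert itself does not turn
- key_rod_grip (a point): middle of the plain round black handle (25 to 27 mm across, slightly waisted, no marks) of the keyed rod, on its axis 140 mm above its tip; z along the rod, up. The rod is 169 mm long, 60 to 130 g: handle 115 to 169 mm above the tip, a 22 mm collar at 108 to 116 mm, then an 11 mm steel shaft. At the start it stands upright, tip on the holder's floor 12 mm above the bench, and turns freely
- key_rod_pin (a point): centre of the round cross pin through the shaft, 53 mm above the tip: 7 mm thick, 34 mm over its ends, along this point's x. From its rest the rod rises 3.5 mm until the pin meets the insert; it passes only with the pin in the slot, within 0.17 rad either way, once in every half turn. It starts at least 0.4 rad off, nearest either way round. Lifted 20 mm it is free; after 94 mm the tip is out
- key_rod_tip (a point): lower end of the keyed rod, on its axis; z along the rod, up to the handle
- key_rod: the keyed rod as a whole; origin at its tip, z along the rod towards the handle
- plain_stand: a second holder of the same shape and size, in which the bar-handled rod stands; bolted down. Origin on the bench on its axis
- bar_rod: a rod of the same length with a T-shaped black bar handle (64 x 20 x 18 mm); stands loose in the other holder, its top 178 to 182 mm above the bench, and is to be left there. Origin at its tip
- beaker: glass beaker, 74 mm across, 87 mm high, 0.3 kg, open at the top, inside 56 mm wide at the least, floor 3 mm thick; loose on the bench. Origin in the middle of its underside, z up. The rod set in it tip first stays leaning on the rim
- cotton_roll: roll of cotton tape, 63 mm across, 35 mm high, to be left alone; origin under its centre
- timer: dial timer with a beige case, 48 x 64 x 50 mm, to be left alone; origin under its centre
- mug: green and cream mug, 99 mm high, 86 mm across without the handle, to be left alone; origin under its middle
- syringe: dosing syringe lying on the bench, 134 mm long, 22 mm high, to be left alone
- insert_a: small glass bulb on a foot, 22 mm across, 61 mm high, to be left alone
- insert_b: small glass bulb on a foot, 22 mm across, 56 mm high, to be left alone
- plug_a: small plug, 24 mm across, 22 mm high, to be left alone
- tweezers: steel tweezers lying flat, 124 mm long, to be left alone

How it is judged:
By the outcome, as a careful person would: the job done as asked, in the order asked, and still so for the second after the job is handed in, with the robot touching nothing.
It also fails if it takes over 72 s, if anything falls off the work surface, if the arm or the gripper's body presses on something with over 40 N, if the wrist force passes 120 N, or if a joint passes its speed limit or range.

## Working session

There is one attempt and no reset: what is moved stays moved. The work goes in short steps, Python scripts to look and compute and a tool call to move; the robot and the scene stay as the last step left them, time stands still between calls to the robot, and variables do not carry over. Pictures are saved under pics/ and viewed, about 8 in all and at most 12, crops included, and the job is handed in when it is done.

Besides the shell and the picture viewer there is one more tool, called after ">>>" in YAML: its name, and indented under it one key for each argument. send_rows: Moves the arm, as the interface text tells. Its arguments: {"type":"object","properties":{"moves":{"type":"array","items":{"type":"array","items":{"type":"number"}}},"newtons":{"type":"number"}},"required":["moves"]}

```bash
mkdir -p pics
cat > h.py <<'E'
from bench import *
import numpy as np, cv2
from scipy.spatial.transform import Rotation as R
def cam(n,s=None):
    c=calibration(n); K=np.array(c["intrinsics"]);D=np.array(c["D"])
    if n=="wrist":
        T=np.eye(4);T[:3,:3]=R.from_quat(s["eef_rot"]).as_matrix();T[:3,3]=s["tool_pos"]
        M=np.linalg.inv(T@np.array(c["mount"]))
    else: M=np.array(c["camera_from_world"])
    return K,D,M
def ray(c,uv):
    K,D,M=c; p=cv2.undistortPoints(np.array([[uv]],float),K,D).ravel()
    d=M[:3,:3].T@np.r_[p,1]; o=-M[:3,:3].T@M[:3,3]; return o,d
def atz(c,uv,z):
    o,d=ray(c,uv); return o+d*(z-o[2])/d[2]
def proj(c,P):
    K,D,M=c; return cv2.projectPoints(np.array(P,float).reshape(-1,3),M[:3,:3],M[:3,3],K,D)[0].reshape(-1,2)
E
python3 - <<'E'
from h import *
s=sense();print(s)
for n in("top","side"):
    f=grab_frame(n);cv2.imwrite(f"pics/{n}0.png",f)
    K,D,M=cam(n);print(n,-M[:3,:3].T@M[:3,3],M[2,:3])
E
```

```text
{'time_s': 0.0, 'joint_pos': array([ 1.29299676e+00,  4.23851549e-01,  1.63070560e+00, -6.79184963e-06,
        1.08857608e+00, -1.89476946e-02]), 'qd': array([-1.11894944e-03, -2.53199886e-03,  1.37528309e-03, -2.27261031e-03,
       -7.13542695e-05,  4.50417922e-04]), 'tau': array([-3.49872234e-04, -5.44612670e+01, -2.73680806e+01,  6.44295802e-02,
        2.24564545e-02, -1.48402714e-04]), 'tool_pos': array([0.15978321, 0.60368822, 0.24688885]), 'eef_rot': array([ 1.29063299e-01,  9.91636058e-01, -7.62268474e-04, -1.10896999e-04]), 'ft_force': array([-0.18016824,  0.17486874,  0.60255743]), 'moment': array([0.01073789, 0.01435421, 0.03995353]), 'opening': 0.9966096691192221}
top [0.39608233 0.02289696 1.21128172] [ 0.15091944 -0.03230108 -0.9880182 ]
side [ 0.24006055 -0.69104261  0.65591166] [ 0.31642305  0.75652097 -0.572322  ]
```

View pics/top0.png

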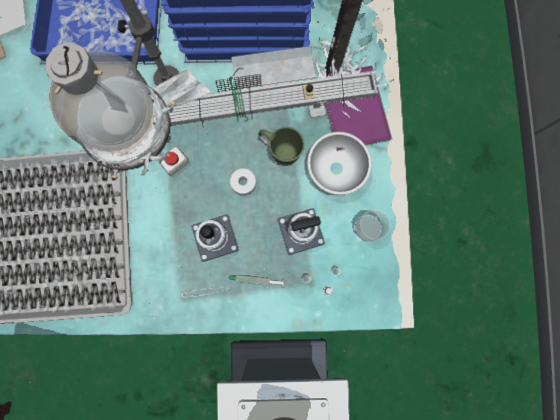

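View pics/side0.png

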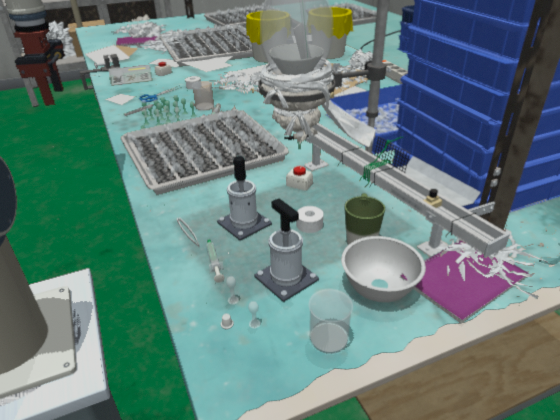

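The top view shows the keyed rod's round handle at about (207,232) in the left holder, the bar rod at (303,226) and the beaker at (369,226). In the side view the handle top is at (239,158) and the beaker rim is around (330,300).

Run:
```python
from h import *
t=cam("top");s=cam("side")
for n,uv,z in[("handletop",(207,232),.181),("plateL",(215,239),.01),("plateR",(302,231),.01),("barmid",(304,225),.18),("beakrim",(369,225),.087),("beak r",(386,225),.087),("mug",(287,146),.099),("bowl",(339,163),.06)]:
    print(n,atz(t,uv,z).round(3))
for n,uv,z in[("handletop",(239,158),.181),("mouth",(242,187),.106),("beakrim",(330,301),.087),("beakbase",(330,338),0.003),("bar",(284,210),.18)]:
    print("side",n,atz(s,uv,z).round(3))
im=cv2.imread("pics/top0.png")[170:310,170:410];cv2.imwrite("pics/c1.png",cv2.resize(im,None,fx=3.3,fy=3.3,interpolation=cv2.INTER_CUBIC))
```

```text
handletop [0.502 0.159 0.181]
plateL [0.501 0.162 0.01 ]
plateR [ 0.518 -0.055  0.01 ]
barmid [ 0.513 -0.049  0.18 ]
beakrim [ 0.521 -0.209  0.087]
beak r [ 0.52  -0.25   0.087]
mug [ 0.712 -0.019  0.099]
bowl [ 0.678 -0.147  0.06 ]
side handletop [0.504 0.158 0.181]
side mouth [0.506 0.16  0.106]
side beakrim [ 0.525 -0.217  0.087]
side beakbase [ 0.524 -0.225  0.003]
side bar [ 0.512 -0.062  0.18 ]
```

View pics/c1.png

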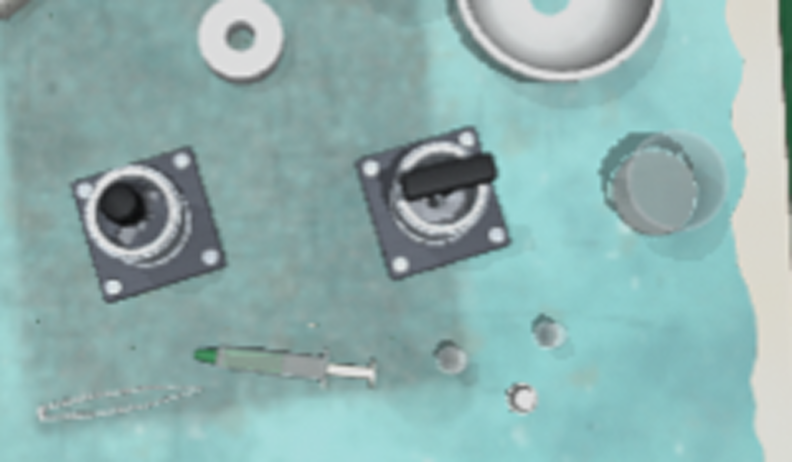

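>>> send_rows:
  moves:
    - [1.4,-1.8,0,0,0]
    - [2.8,-3.6,0,0,0]
    - [4.2,-5.4,0,0,0]
    - [5.6,-7.2,0,0,0]
    - [7,-9,0,0,0]

```text
time_s: 0.72
tool_pos: [0.3356, 0.3776, 0.2475]
eef_rot: [0.129, 0.992, -0.0, -0.0]
ft_force: [1.1, -0.4, -0.6]
opening: 0.999
```

>>> send_rows:
  moves:
    - [1.4,-1.8,0,0,0]
    - [2.8,-3.6,0,0,0]
    - [4.2,-5.4,0,0,0]
    - [5.0,-7.3,0,0,0]
    - [5.0,-7.3,0,0,0]

```text
time_s: 1.35
tool_pos: [0.4608, 0.1939, 0.2474]
eef_rot: [0.131, 0.991, -0.0, -0.0]
ft_force: [0.2, 0.5, -0.6]
opening: 1.003
```

Run:
```python
from h import *
s=sense();f=grab_frame("wrist");cv2.imwrite("pics/w1.png",f)
print(s["tool_pos"],s["joint_pos"],s["ft_force"])
c=cam("wrist",s);print(proj(c,[[.503,.158,.181],[.503,.158,.106],[.521,-.222,.087]]))
```

```text
[0.46078633 0.19389563 0.24738378] [ 3.74696916e-01  2.40142686e-01  1.90174233e+00 -4.19649812e-04
  1.00043940e+00 -9.32442183e-01] [ 0.15954478  0.51293463 -0.63787946]
[[ 247.88041402  320.97677295]
 [ 256.78586647  270.98735365]
 [-131.47995383  379.98288824]]
```

View pics/w1.png

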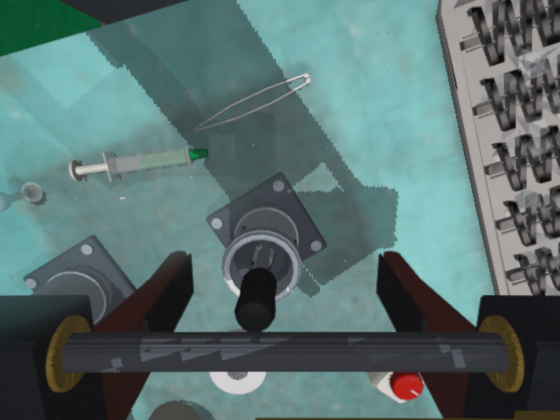

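The wrist view shows the round handle's top at about (256,311) and the mouth centre at about (261,267). The bar rod is at lower left.

Run:
```python
from h import *
s=sense();c=cam("wrist",s)
for uv,z in[((256,311),.181),((261,267),.106),((261,300),.155)]: print(atz(c,uv,z))
print("err/25mm",(np.array([.503,.158,.161])-s["tool_pos"])/.025, s["time_s"])
```

```text
[0.49713404 0.16626901 0.181     ]
[0.49994526 0.16382587 0.106     ]
[0.50382496 0.16586856 0.155     ]
err/25mm [ 1.71210945 -1.49270063 -3.45544932] 1.4
```

>>> send_rows:
  moves:
    - [1.6,-1.3,0,0,0]
    - [1.6,-1.3,-1.5,0,0]
    - [1.6,-1.3,-3.0,0,0]
    - [1.6,-1.3,-3.4,0,0]
    - [1.6,-1.3,-3.4,0,0]
  newtons: 12

```text
time_s: 2.02
tool_pos: [0.4995, 0.165, 0.1626]
eef_rot: [0.128, 0.992, -0.0, -0.001]
ft_force: [-0.5, 0.7, 1.1]
opening: 0.998
```

>>> send_rows:
  moves:
    - [0,0,0,0,255]
    - [0,0,0,0,255]
    - [0,0,0,0,255]
    - [0,0,0,0,255]
    - [0,0,0,0,255]

```text
time_s: 2.65
tool_pos: [0.5, 0.1641, 0.1628]
eef_rot: [0.129, 0.992, 0.0, 0.0]
ft_force: [0.4, 0.1, 0.3]
opening: 0.47
```

>>> send_rows:
  moves:
    - [0,0,0,0,255]
    - [0,0,0,0,255]
    - [0,0,0,0,255]

```text
time_s: 3.02
tool_pos: [0.4998, 0.1641, 0.1626]
eef_rot: [0.129, 0.992, -0.0, -0.0]
ft_force: [-0.7, 0.1, 1.2]
opening: 0.3
```

>>> send_rows:
  moves:
    - [0,0,0.1,0,255]
    - [0,0,0.2,0,255]
    - [0,0,0.25,0,255]
    - [0,0,0.25,0,255]

```text
time_s: 3.52
tool_pos: [0.4987, 0.1639, 0.1677]
eef_rot: [0.129, 0.992, -0.001, -0.001]
ft_force: [0.9, 0.6, -17.2]
opening: 0.3
```

>>> send_rows:
  moves:
    - [0,0,-0.15,-0.6,255]
    - [0,0,-0.15,-1.3,255]
    - [0,0,-0.15,-2,255]
    - [0,0,0,-2,255]
    - [0,0,0,-2,255]

```text
time_s: 4.15
tool_pos: [0.5001, 0.1642, 0.169]
eef_rot: [0.298, 0.955, 0.0, 0.0]
ft_force: [2.5, 0.4, -10.8]
opening: 0.293
```

>>> send_rows:
  moves:
    - [0,0,-0.15,0,255]
    - [0,0,-0.15,-0.7,255]
    - [0,0,-0.15,-1.4,255]
    - [0,0,0,-1.4,255]
    - [0,0,0,-1.4,255]

```text
time_s: 4.78
tool_pos: [0.4999, 0.1642, 0.1691]
eef_rot: [0.412, 0.911, 0.0, 0.0]
ft_force: [0.9, 0.6, -3.8]
opening: 0.293
```

>>> send_rows:
  moves:
    - [0,0,0,0,255]
    - [0,0,0.08,0,255]
    - [0,0,0.08,0,255]
  newtons: 25

```text
time_s: 5.15
tool_pos: [0.4993, 0.1641, 0.1699]
eef_rot: [0.413, 0.911, -0.0, -0.001]
ft_force: [2.6, 1.6, -17.5]
opening: 0.293
```

>>> send_rows:
  moves:
    - [0,0,-0.18,0,255]
    - [0,0,-0.18,-0.7,255]
    - [0,0,-0.18,-1.4,255]
    - [0,0,0,-1.4,255]
    - [0,0,0,-1.4,255]

```text
time_s: 5.78
tool_pos: [0.5011, 0.1647, 0.1721]
eef_rot: [0.52, 0.854, 0.001, 0.001]
ft_force: [1.0, 2.2, 0.4]
opening: 0.292
```

>>> send_rows:
  moves:
    - [0,0,-0.18,0,255]
    - [0,0,-0.18,-0.7,255]
    - [0,0,-0.18,-1.4,255]
    - [0,0,0,-1.4,255]
    - [0,0,0,-1.4,255]

```text
time_s: 6.4
tool_pos: [0.5002, 0.1643, 0.1713]
eef_rot: [0.62, 0.784, 0.0, 0.0]
ft_force: [1.3, 1.1, -0.2]
opening: 0.291
```

>>> send_rows:
  moves:
    - [0,0,0.06,0,255]
    - [0,0,0.12,0,255]
    - [0,0,0.12,0,255]

```text
time_s: 6.78
tool_pos: [0.5001, 0.1642, 0.1742]
eef_rot: [0.621, 0.784, 0.0, 0.0]
ft_force: [0.8, 2.8, -0.6]
opening: 0.294
```

>>> send_rows:
  moves:
    - [0,0,0.1,0.7,255]
    - [0,0,0.4,0.7,255]
    - [0,0,0.8,0.7,255]
    - [0,0,1.2,0.7,255]
    - [0,0,1.2,0.7,255]

```text
time_s: 7.4
tool_pos: [0.5003, 0.1642, 0.205]
eef_rot: [0.573, 0.82, 0.001, 0.001]
ft_force: [-0.2, -0.1, -1.5]
opening: 0.289
```

>>> send_rows:
  moves:
    - [0,0,0.8,0,255]
    - [0,0,1.8,0,255]
    - [0,0,2.8,0,255]
    - [0,0,3.4,0,255]
    - [0,0,3.4,0,255]

```text
time_s: 8.02
tool_pos: [0.5002, 0.1642, 0.2896]
eef_rot: [0.572, 0.82, 0.001, 0.001]
ft_force: [0.2, 0.3, -0.8]
opening: 0.291
```

>>> send_rows:
  moves:
    - [0,0,1.2,0,255]
    - [0,0,2.4,0,255]
    - [0,0,2.8,0,255]
    - [0,0,2.8,0,255]

```text
time_s: 8.52
tool_pos: [0.4998, 0.1641, 0.3582]
eef_rot: [0.572, 0.82, -0.0, -0.0]
ft_force: [0.2, 0.1, -1.0]
opening: 0.293
```

Run:
```python
from h import *
a=grab_frame("side");b=grab_frame("top");s=sense()
print(s["tool_pos"],s["ft_force"],s["moment"],s["opening"],s["joint_pos"])
cv2.imwrite("pics/s2.png",np.hstack([cv2.resize(a,(533,400)),cv2.resize(a[250:400,260:360],(267,400))]))
cv2.imwrite("pics/t2.png",b)
```

```text
[0.49925104 0.16395882 0.35732027] [ 0.47404552  0.09101539 -0.35856258] [-0.04898824  0.00665889  0.01666804] 0.2918525110485959 [ 2.94683242e-01  1.60939135e-01  1.73022594e+00 -3.55568098e-05
  1.25290776e+00 -5.73267633e-02]
```

View pics/s2.png

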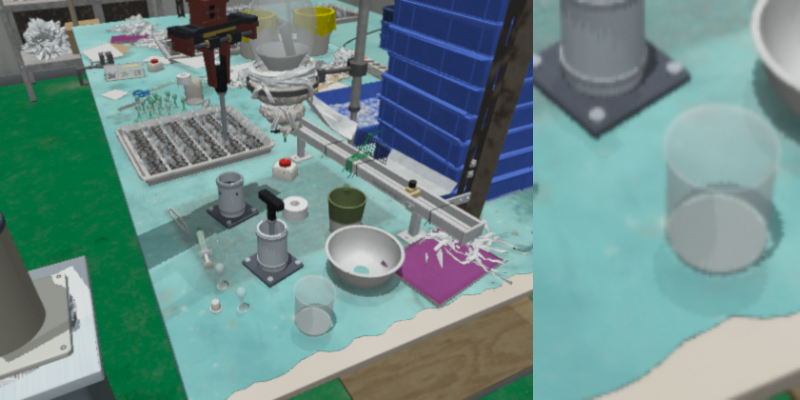

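The rod is clear of its holder, upright in the gripper, with its tip at about (235,144) in the full-size picture. The beaker's rim centre is at (331,303) and its floor at (329,337).

Run:
```python
from h import *
t=cam("top");s=cam("side")
print("exp tip px",proj(s,[[.5,.164,z] for z in(.195,.2035,.212)]))
for uv,z in[((331,303),.087),((329,337),.003)]:print("side",atz(s,uv,z))
for uv,z in[((376,225),.087),((368.5,227.6),.003)]:print("top",atz(t,uv,z))
# fit: project circles for a hypothesis
a=np.linspace(0,2*np.pi,60)
for n,c in(("top",t),("side",s)):
    im=cv2.imread("pics/top0.png" if n=="top" else "pics/side0.png")
    for r,z,col in((.037,.087,(0,0,255)),(.035,0.0,(255,0,0))):
        p=proj(c,np.c_[.524+r*np.cos(a),-.222+r*np.sin(a),a*0+z])
        cv2.polylines(im,[((p+.5)*8).astype(int)],True,col,1,cv2.LINE_AA,3)
    y,x=(190,330) if n=="top" else (270,290)
    o=cv2.resize(im[y:y+90,x:x+90],(400,400),interpolation=cv2.INTER_CUBIC)
    L=o if n=="top" else np.hstack([L,o])
cv2.imwrite("pics/fit.png",L)
```

```text
exp tip px [[235.88826321 151.46847329]
 [235.57508225 147.91814241]
 [235.25865281 144.33215135]]
side [ 0.52446397 -0.2217695   0.087     ]
side [ 0.52369538 -0.22257814  0.003     ]
top [ 0.52068715 -0.22570695  0.087     ]
top [ 0.52373774 -0.22473346  0.003     ]
```

View pics/fit.png

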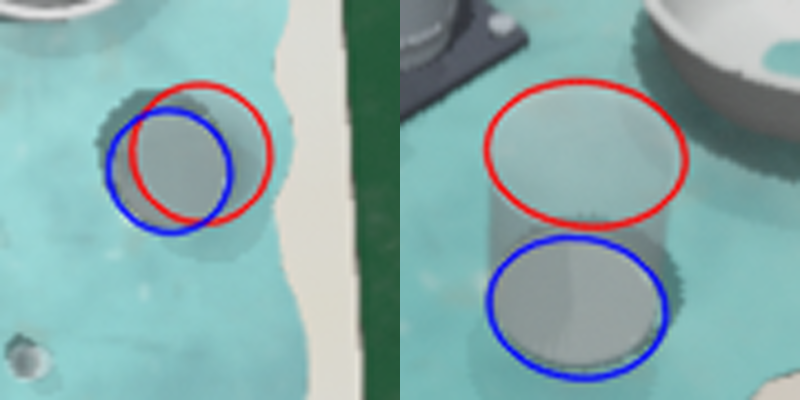

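>>> send_rows:
  moves:
    - [0,-0.8,0.5,0,255]
    - [0.1,-2.4,0.6,-0.5,255]
    - [0.2,-4.2,0.6,-1,255]
    - [0.3,-6.0,0.6,-1.5,255]
    - [0.5,-7.5,0.6,-2,255]

```text
time_s: 9.25
tool_pos: [0.5119, -0.0259, 0.3741]
eef_rot: [0.707, 0.707, -0.0, 0.0]
ft_force: [1.1, 0.1, -0.7]
opening: 0.291
```

>>> send_rows:
  moves:
    - [0.1,-2,0,0,255]
    - [0.3,-4,0,0,255]
    - [0.5,-6.0,0,0,255]
    - [0.6,-7.5,0,0,255]
    - [0.7,-8,0,0,255]

```text
time_s: 9.88
tool_pos: [0.5291, -0.226, 0.3737]
eef_rot: [0.707, 0.707, -0.0, -0.0]
ft_force: [0.4, 0.3, -0.7]
opening: 0.292
```

>>> send_rows:
  moves:
    - [0,0,-0.8,0,255]
    - [0,0,-2,0,255]
    - [0,0,-3.2,0,255]
    - [0,0,-3.8,0,255]
    - [0,0,-3.8,0,255]

```text
time_s: 10.5
tool_pos: [0.5295, -0.2229, 0.2783]
eef_rot: [0.706, 0.708, -0.0, -0.001]
ft_force: [-0.1, 0.1, -0.2]
opening: 0.294
```

Run:
```python
from h import *
a=grab_frame("side");b=grab_frame("top");s=sense()
print(s["tool_pos"],s["eef_rot"],s["ft_force"],s["joint_pos"])
cv2.imwrite("pics/s3.png",np.hstack([cv2.resize(b[150:300,280:430],(400,400)),cv2.resize(a[200:370,240:410],(400,400))]))
p=s["tool_pos"]
print("tip exp",proj(cam("side"),[[p[0],p[1],p[2]-.15]]),"beaker centre rim",proj(cam("side"),[[.524,-.223,.087]]))
```

```text
[ 0.53043199 -0.22341447  0.27992311] [7.05978480e-01 7.08233010e-01 2.38829031e-04 5.77269674e-04] [ 0.875809    0.03578201 -0.21907372] [-4.19336123e-01  3.14212556e-01  1.71321170e+00  3.87342806e-05
  1.11291943e+00 -4.22541613e-01]
tip exp [[335.77764596 283.78042634]] beaker centre rim [[331.11406129 303.58019876]]
```

View pics/s3.png

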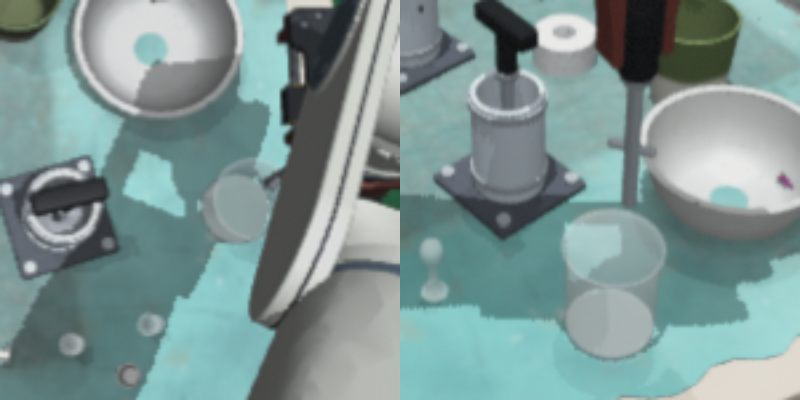

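>>> send_rows:
  moves:
    - [-0.34,-0.28,0,0,255]
    - [-0.34,-0.28,-1,0,255]
    - [-0.34,-0.28,-2.2,0,255]
    - [-0.34,-0.28,-3.4,0,255]
    - [-0.34,-0.28,-4,0,255]

```text
time_s: 11.22
tool_pos: [0.5208, -0.2306, 0.1783]
eef_rot: [0.706, 0.708, -0.0, -0.0]
ft_force: [-0.0, 0.6, -1.3]
opening: 0.293
```

>>> send_rows:
  moves:
    - [0,0,-0.2,0,255]
    - [0,0,-0.4,0,255]
    - [0,0,-0.5,0,255]
    - [0,0,-0.6,0,255]
    - [0,0,-0.6,0,255]

```text
time_s: 11.85
tool_pos: [0.5215, -0.2303, 0.164]
eef_rot: [0.706, 0.708, 0.0, 0.0]
ft_force: [-1.0, -0.1, -0.6]
opening: 0.29
```

Run:
```python
from h import *
a=grab_frame("side");s=sense()
print(s["tool_pos"],s["ft_force"])
cv2.imwrite("pics/s4.png",cv2.resize(a[180:370,240:410],(510,570)))
```

```text
[ 0.52149766 -0.23030916  0.16407369] [ 0.4848604  -0.34892734 -1.78076216]
```

View pics/s4.png

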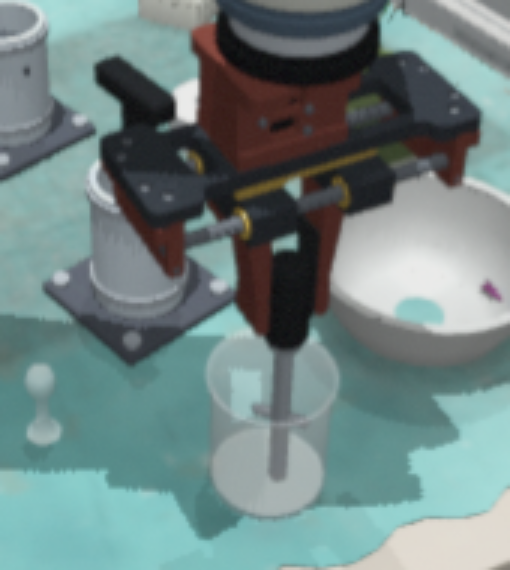

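The shaft is inside the beaker, clear of the rim, with the tip at (277,475) just above the floor.

>>> send_rows:
  moves:
    - [0,0,-0.08,0,255]
    - [0,0,-0.16,0,255]
    - [0,0,-0.16,0,255]

```text
time_s: 12.28
tool_pos: [0.5213, -0.2303, 0.1597]
eef_rot: [0.706, 0.708, -0.0, -0.0]
ft_force: [-0.0, -0.3, -1.6]
opening: 0.293
```

>>> send_rows:
  moves:
    - [0,0,-0.06,0,255]
    - [0,0,-0.06,0,255]

```text
time_s: 12.52
tool_pos: [0.5213, -0.2303, 0.1583]
eef_rot: [0.706, 0.708, -0.0, -0.0]
ft_force: [0.1, 0.5, -1.2]
opening: 0.29
```

>>> send_rows:
  moves:
    - [0,0,-0.06,0,255]
    - [0,0,-0.06,0,255]

```text
time_s: 12.78
tool_pos: [0.5213, -0.2303, 0.1568]
eef_rot: [0.706, 0.708, -0.0, -0.0]
ft_force: [0.3, 0.1, -0.7]
opening: 0.294
```

>>> send_rows:
  moves:
    - [0,0,-0.06,0,255]
    - [0,0,-0.06,0,255]

```text
time_s: 13.02
tool_pos: [0.5218, -0.2306, 0.1562]
eef_rot: [0.706, 0.708, 0.0, 0.001]
ft_force: [-0.8, -0.2, 4.8]
opening: 0.29
```

>>> send_rows:
  moves:
    - [0,0,0.01,0,255]
    - [0,0.2,0.01,0,255]
    - [0,0.4,0,0,255]
    - [0,0.6,-0.01,0,255]
    - [0,0.8,-0.03,0,255]
  newtons: 4

```text
time_s: 13.65
tool_pos: [0.5214, -0.2098, 0.1546]
eef_rot: [0.706, 0.708, -0.0, -0.0]
ft_force: [1.0, 0.6, 1.8]
opening: 0.303
```

>>> send_rows:
  moves:
    - [0,0.2,-0.03,0,255]
    - [0,0.4,-0.07,0,255]
    - [0,0.4,-0.07,0,255]

```text
time_s: 14.02
tool_pos: [0.5214, -0.1999, 0.1528]
eef_rot: [0.706, 0.708, -0.0, -0.0]
ft_force: [-0.1, 1.0, 3.6]
opening: 0.3
```

Run:
```python
from h import *
a=grab_frame("side");s=sense()
print(s["tool_pos"],s["ft_force"])
cv2.imwrite("pics/s5.png",cv2.resize(a[180:370,240:410],(510,570)))
```

```text
[ 0.52141477 -0.20010741  0.15288968] [-0.05002342  1.58077313  2.81478739]
```

View pics/s5.png

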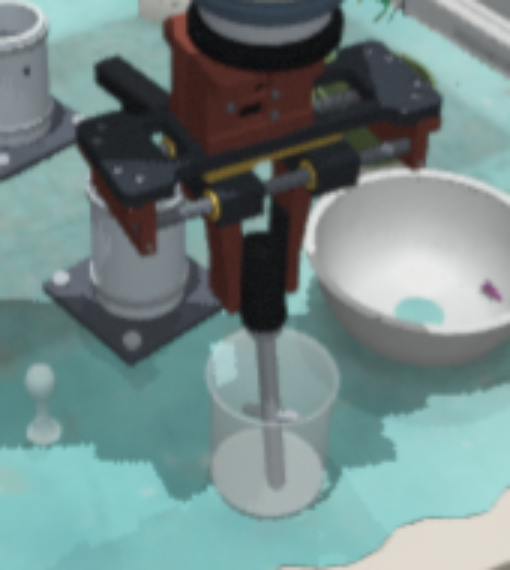

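The rod now leans toward +y, pivoting in the pads. Its tip is at (277,487), and the beaker has not moved.

>>> send_rows:
  moves:
    - [0,0.2,-0.05,0,255]
    - [0,0.4,-0.1,0,255]
    - [0,0.4,-0.1,0,255]

```text
time_s: 14.45
tool_pos: [0.5213, -0.1899, 0.1503]
eef_rot: [0.706, 0.708, -0.0, -0.0]
ft_force: [0.3, 0.8, 4.8]
opening: 0.299
```

>>> send_rows:
  moves:
    - [0,0.15,-0.05,0,255]
    - [0,0.3,-0.1,0,255]
    - [0,0.3,-0.1,0,255]

```text
time_s: 14.82
tool_pos: [0.5214, -0.1825, 0.1479]
eef_rot: [0.706, 0.708, -0.0, -0.0]
ft_force: [0.7, 2.0, 5.0]
opening: 0.298
```

Run:
```python
from h import *
a=grab_frame("side");s=sense()
print(s["tool_pos"],s["ft_force"])
cv2.imwrite("pics/s6.png",cv2.resize(a[180:370,240:410],(510,570)))
```

```text
[ 0.52140761 -0.18265349  0.14791134] [0.33461393 1.48959917 5.36058796]
```

View pics/s6.png

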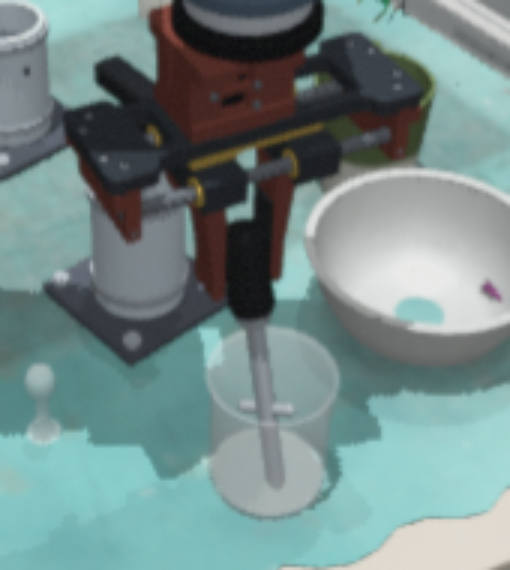

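The shaft has reached the back rim, at about (258,335), so I'll release it.

>>> send_rows:
  moves:
    - [0,0,0,0,165]
    - [0,0,0,0,165]
    - [0,0,0,0,120]
    - [0,0,0,0,60]
    - [0,0,0,0,30]

```text
time_s: 15.5
tool_pos: [0.5214, -0.1829, 0.1479]
eef_rot: [0.706, 0.708, -0.0, -0.0]
ft_force: [-0.9, -0.5, -0.5]
opening: 0.654
```

>>> send_rows:
  moves:
    - [0,0,0,0,0]
    - [0,0,0,0,0]
    - [0,0,0.5,0,0]
    - [0,0,1.5,0,0]
    - [0,0,3,0,0]

```text
time_s: 16.12
tool_pos: [0.5209, -0.1826, 0.2237]
eef_rot: [0.706, 0.708, -0.0, -0.001]
ft_force: [0.2, -0.3, 0.1]
opening: 0.998
```

>>> send_rows:
  moves:
    - [0,0,1,0,0]
    - [0,0,2.5,0,0]
    - [-1,2,3,0,0]
    - [-1.5,4,3,0,0]
    - [-1.5,6,3,0,0]

```text
time_s: 16.75
tool_pos: [0.4831, -0.0317, 0.2993]
eef_rot: [0.706, 0.708, 0.001, 0.001]
ft_force: [0.8, 0.2, 0.6]
opening: 1.0
```

Run:
```python
from h import *
a=grab_frame("side");b=grab_frame("top");s=sense()
print(s["time_s"],s["tool_pos"],s["ft_force"],s["opening"])
cv2.imwrite("pics/s7.png",np.hstack([cv2.resize(a[150:370,180:400],(400,400)),cv2.resize(b[130:330,200:400],(400,400))]))
```

```text
16.85 [ 0.48346247 -0.02949553  0.29905954] [-0.23863135  0.23239773  0.04104591] 0.9983303924413315
```

View pics/s7.png

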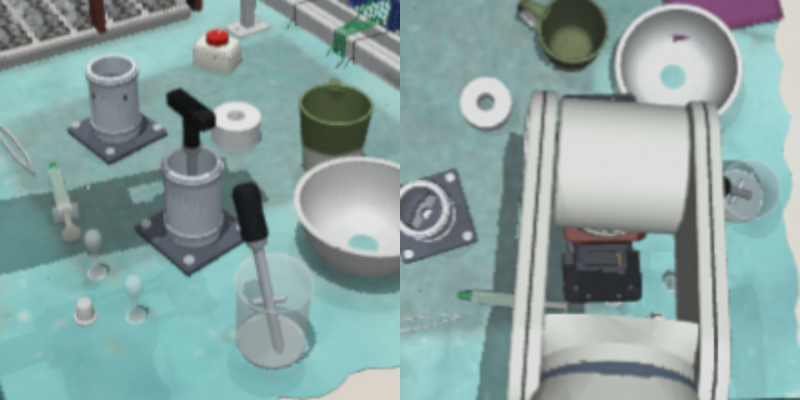

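The rod leans in the upright beaker, with its handle at about (250,210) in the left half of the picture. Everything else is in place and the gripper is clear.

```bash
python3 -c "
from h import *
import numpy as np
a=cv2.imread('pics/s7.png');b=cv2.resize(grab_frame('side')[150:370,180:400],(400,400))
print(np.abs(a[:,:400].astype(int)-b).mean());hand_in()"
```

```text
0.6438
the job is handed in; nothing more can be done
```

The keyed rod is out of its holder and stands tip first in the beaker, leaning on the rim, and the job is handed in at about 17 s.

- **Finding the angle:** I turned the rod in small steps and tried a gentle pull at each. It came free after about 50 to 60 degrees of turning. The first pulls, at a 12 N grip, made the handle slip slightly in the jaws; the highest force I read was about 17 N. I then gripped at 25 N to get clear readings.
- **Placing it:** I lifted the rod straight up and carried it over the bar-handled rod. I lowered it until the tip touched the beaker floor, at about 5 N. I then reduced the grip to 4 N, tilted the rod against the rim and released it without a drop.
- **Last checks:** The side view shows the rod leaning in the standing beaker. Everything else in that view, including the bar-handled rod, is in place, and the gripper is open and clear of everything. A second frame about 0.05 s later was practically unchanged. In the last top view the arm hid part of the bench, so that part was seen only from the side. None of the checks failed.

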